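# Seat the drip grate, then open the push-and-turn cleaner bottle

### The arm

A 6-joint arm with a two-finger parallel gripper is mounted at the origin on the work surface. World frame = base frame: x ahead of the robot, y to its left, z up, the work surface at z = 0. Lengths are in mm, angles in rad, forces in N, time in s.
With the tool pointing down it reaches from about 300 to 750 mm from the base axis. Payload 8.5 kg.
Tool frame: the origin (TCP) lies between the finger pads; the fingertips stand arm.nose_length ahead of it and the grasp point (between the pads) lies 5 mm behind it (arm.nose_length is the distance from the TCP to the fingertips, in mm); z points along the fingers, y is the direction in which the jaws open and shut (so a half turn about z gives the same grasp; the last joint's range is limited). The gripper opens to 85 mm and grips with 20 to 120 N. Pads are 22 mm wide; open, the fingers measure 114 mm over their backs; the gripper's body (76 mm by 85 mm) begins 54 mm behind the grasp point. The pads swing forward as they close: fully open they stand 13 mm farther back than shut.
Start: joints at [-0.215, 0.381, 1.297, -0, 1.464, -0.215], TCP at [549.982, 0.002, 213.122] pointing down, gripper open.
Joint ranges: [-3.11, 3.11], [-0.89, 2.33], [0.22, 2.48], [-1.42, 4.56], [0.17, 2.85], [-2.88, 2.88]. Speed limits (rad/s): [2.39, 2.39, 3.14, 3.14, 3.14, 3.14].

### API

Orientations are given as a 3x3 rotation matrix whose columns are the frame's x, y, z axes.
In Python, from rig import arm gives the robot as it stands. The module is installed in compiled form; this text tells all that it offers.
- The arm moves only by the shell command python3 -m inch 'ROWS' [FORCE]. ROWS is JSON, a list of rows, each a list of 3 entries, a list of its own where there are three numbers: the shift along the tool's x, y, z scaled (see below), then the turn, a rotation vector about the tool's x, y, z scaled (see below), then the finger opening in mm, from 0 to 85.4. In form: [[[tx, ty, tz], [wx, wy, wz], gripper], ...]. A call has 1 to 12 rows; each row shifts and turns the commanded pose from where the row before left it, along the tool's axes as they then stand; what a row does not reach is not made up. The controller multiplies each number of a shift by 4 cm and each number of a turn by 0.1 rad. A row lasts 1/12 s, in which the tool goes at most 41.7 mm and 7.16 degrees, less where a joint would pass 70% of its speed; a pose out of reach is approached as far as the arm can. A call with a number of a shift or a turn outside -1 to 1 is refused whole. A call with a gripper value outside its range is refused whole. The fingers move at their own pace and stop on an object; FORCE is the grip in N (left out, the last holds). Time passes only in rows, so rows that do not move let the fingers close. It gives the time, the measured TCP pose, the force and the opening at its end, in the units of the state.
- arm.state(): the state, without advancing time (a new reading comes with each control period).
- arm.grab_frame(name): name is "scene" or "side" or "wrist"; returns a dict with "color" (420x560x3 uint8, blue, green, red), "mtx" (3x3 intrinsics, pixels), "eye" and "attitude" of the camera in the world. Camera axes: x right, y down, z forward; pixel columns grow to the right and rows downward; lengths in mm; the calibration is good to about 2 mm. A picture is of the moment at which its call begins. There is no depth.
- arm.job_done(): hands the job in, once; it reports no verdict.
Trained networks look in a picture, given as the dict that the camera call returned (one of the last four; its "shot" number tells which), for a name from the list of things; names that differ only in an ending like _2 or _b are one class to them, and where a whole thing is asked for, a point or a joint stands for the part that bears it (a point fixed in the world has none). Each returns a list of dicts, best first, with "score" (0 to 1); they miss things now and then, are a little off and sometimes report something else, mostly with a low value. They report only what shows in the picture. A call takes as long as a camera call. They do not tell look-alikes from the thing itself.
- arm.trace(target, picture): "region" (420x560 bool, what is visible of it) and "extent" ([left, top, right, bottom] in pixels, round what is visible of it).
The state is a dict: "time_s": time; "qpos": joint angles; "joint_velocities": joint speeds; "tau": joint torques, N m; "tool_pos": TCP position; "tcp_rot": TCP orientation; "ft_force": force on the tool from outside, world axes, zero at the start; "wrist_torque": the same for the moment, N m; "grip_width": opening from 0.0 (shut) to 1.0 (fully open).
Only numpy, scipy, OpenCV 4.12 (cv2) and the standard library are available. Lean on these libraries where they do the work, as an engineer would, in place of code of your own. Each camera call takes 0.05 s, during which the arm holds its last target.

### The job

At the stockroom bench, first press the raised edge of the loose steel drip grate down so that it lies level and flush in the spill tray, then open the cleaner bottle: push its red safety cap down, twist it counter-clockwise (seen from above) until it comes free, and lift it off. Finish while still holding the cap in the gripper, upright and still, about 10 cm straight above where it sat on the bottle; leave the tape roll, the carton and the scanner where they are.

Things in the scene. Friction and masses are not known exactly. Their poses are not given: they have to be found in the camera images.
- tray: Grey plastic spill tray, 170 (x) by 310 (y) by 12 mm high, fixed to the bench. Origin under its centre on the bench, z up. The bottle stands on its +y half; the -y half has a pocket for the grate, 94 (x) by 124 (y) mm, 6 mm deep (floor 6 mm, rim 12 mm above the bench), centred at y = -75 mm.
- grate_center (a point): Centre of the loose steel drip grate, a slotted plate 90 (x) by 120 (y) by 6 mm, 0.15 kg, in the pocket; z out of its top face. Its -y end (away from the bottle) is propped up 14 mm on a stiff friction catch (slope 0.13 rad). Some 8 N there (20 N is harmless) pushes the catch in for good. Seated: parallel to the tray, top flush with its rim.
- grate_raised_edge (a point): Point on the grate's top face in the middle of its raised end, 12 mm in from the end edge and right above the catch: press here. It sinks about 14 mm; when seated it is 12 mm above the bench.
- bottle: Blue cleaner bottle, 76 mm diameter, clamped upright in a dark steel ring (88 mm diameter): it neither turns nor lifts. Origin at the centre of its foot, 12 mm above the bench, z up. Shoulder ends 114 mm above the foot, then a 47 mm diameter collar up to 128 mm, on which a pressed cap bottoms out. Fingers beside the cap have free room down to the shoulder.
- cap_center (a point): Centre of the loose red ribbed cap, 50 mm diameter, 30 mm high, 35 g, z up. Locked: 150 mm above the bottle's foot, rim 7 mm above the collar; it cannot be pulled off or turned. Push it down 5 to 7 mm (7: bottom), keep it down and turn it counter-clockwise from above about 60 degrees: free to lift from 40 to 82, firm stop at 85. Clockwise is blocked. Grip its sides with about 50 N.
- spring (a joint): Sprung pad in the bottle's mouth, bearing on the inside of the cap. Value in m: 0 with the cap locked, positive as the cap is pushed down (0.007 fully down), -0.004 when the cap is free or off. It pushes up with about 4 N at 0 and 10.5 N at 0.007.
- tape_roll: Brown roll of packing tape, 90 mm diameter, 48 mm high, lying flat beyond the tray. Origin under its centre. Leave alone.
- carton: Small cardboard box 100 by 140 by 60 mm high, beside the bottle end of the tray. Origin under its centre. Leave alone.
- scanner: Black and yellow hand scanner, about 128 by 45 by 40 mm high, lying beside the grate end of the tray. Origin on its underside. Leave alone.
There are look-alikes about, which are no part of the job. Of the things like the part that bears grate_center, leave any that is blue; of the rest the larger one is meant. Of the things that look like the part that bears cap_center, the larger one is meant.

How it is judged (in metres and radians):
On the way, in this order (a step that is already met when the one before it is completed fails the run):
1. the grate is pressed level and flush in its pocket (angle between the z axis of grate_center and the z axis of tray, either way round below 0.035 rad and z of grate_center in the frame of tray below 0.0112 m), for 0.2 s.
2. the cap is pushed down against its spring, still unturned (value of joint spring above 0.003 m and contact force between the fingers and cap above 1 N), for 0.1 s.
3. the cap is twisted round on the neck past its lock (angle between the x axis of cap_center and the x axis of bottle, either way round above 0.55 rad and z of cap_center in the frame of bottle below 0.158 m and horizontal distance between cap_center and bottle below 0.006 m), for 0.05 s.
At the end, for the whole second after the job is handed in: The gripper still holds the cap, upright within 17 degrees and still, 60 to 160 mm above its locked place and within 40 mm sideways of the bottle's axis, not touching the bottle; the grate lies level (within 2 degrees) and flush (its centre less than 2.2 mm too high) in the tray (all of step 1 and z of cap_center in the frame of bottle between 0.21 and 0.31 m and horizontal distance between cap_center and bottle below 0.04 m and angle between cap_center's own z axis and vertical below 0.3 rad and contact force between the fingers and cap above 1 N and contact force between cap and bottle below 0.05 N and linear speed of cap below 0.03 m/s); the arm keeps its last pose, push and grip.
It fails at once if the tape roll, the carton or the scanner is disturbed (moved over 25 mm) (distance of any of tape_roll, carton, scanner from where it was at the start of the episode above 0.025 m).
It also fails if it takes over 54 s, if anything falls off the work surface, if the arm or the gripper's body presses on something with over 40 N, if the wrist force passes 120 N, or if a joint passes its speed limit or range.

## Working session

There is one attempt and no reset: what is moved stays moved. The work goes in short steps, Python scripts to look and compute and a shell command to move; the robot and the scene stay as the last step left them, time stands still between calls to the robot, and variables do not carry over. Pictures are saved under pics/ and viewed, and the job is handed in when it is done.

```bash
mkdir -p pics
python3 - <<'E'
from rig import arm
import cv2, numpy as np
s=arm.state(); print(s['time_s'],s['tool_pos'],s['tcp_rot'],s['ft_force'],s['grip_width'],arm.nose_length)
for n in ['scene','side']:
    f=arm.grab_frame(n); cv2.imwrite(f'pics/{n}0.png',f['color'])
    print(n,f['mtx'],f['eye'],f['attitude'])
    for t in ['grate_center','cap_center','bottle','tray','scanner','carton','tape_roll']:
        for d in arm.trace(t,f): print(t,round(d['score'],2),d['extent'],d['region'].sum())
E
```

```text
0.0 [5.49702691e+02 4.54109647e-02 2.12521618e+02] [[ 3.22465949e-05  9.99999040e-01 -1.38538566e-03]
 [ 9.99999964e-01 -3.18788771e-05  2.65447623e-04]
 [ 2.65403204e-04 -1.38539417e-03 -9.99999005e-01]] [-0.96571444 -0.01382301 -0.68693183] 0.9988084379187977 14.0
scene [[419.17863799   0.         285.1306661 ]
 [  0.         419.17863799 210.27401912]
 [  0.           0.           1.        ]] [1172.22985775 -628.69921923  799.18850221] [[ 0.76411608  0.39014731 -0.51372337]
 [ 0.64504274 -0.45369928  0.61487952]
 [ 0.00681767 -0.80121286 -0.5983406 ]]
grate_center 0.94 [88.0, 253.1, 144.1, 290.8] 1213
grate_center 0.9 [175.3, 224.4, 200.0, 246.3] 458
grate_center 0.68 [194.2, 254.6, 250.1, 286.6] 1134
cap_center 0.82 [249.1, 196.8, 271.5, 214.3] 348
cap_center 0.63 [278.4, 281.1, 295.7, 299.6] 260
bottle 0.92 [244.9, 213.6, 276.5, 257.2] 1205
tray 0.66 [173.8, 226.8, 306.6, 302.5] 3525
scanner 0.8 [122.1, 289.9, 168.6, 336.6] 1099
carton 0.68 [294.2, 190.8, 349.6, 231.1] 1708
tape_roll 0.79 [227.7, 290.6, 275.4, 335.4] 1341
side [[410.33521993   0.         284.26880785]
 [  0.         410.33521993 213.48450765]
 [  0.           0.           1.        ]] [ 466.88254457 -757.44023476  683.56935239] [[ 0.9936519  -0.05547977  0.09786669]
 [-0.11214579 -0.55731899  0.82269002]
 [ 0.00890031 -0.82844284 -0.5600029 ]]
grate_center 0.97 [253.5, 288.3, 305.2, 331.7] 1592
grate_center 0.89 [172.8, 286.9, 220.1, 324.5] 826
grate_center 0.71 [138.5, 360.5, 214.5, 420.0] 3076
cap_center 0.93 [272.3, 202.9, 298.3, 228.3] 458
cap_center 0.81 [348.1, 273.8, 362.3, 293.8] 260
bottle 0.94 [257.9, 220.9, 300.3, 277.1] 1681
tray 0.59 [235.6, 242.1, 322.3, 347.8] 4473
scanner 0.71 [241.4, 379.7, 317.6, 411.6] 2351
carton 0.76 [264.0, 185.6, 312.0, 228.0] 1152
tape_roll 0.77 [345.0, 295.5, 387.0, 339.2] 1570
tape_roll 0.64 [257.4, 221.8, 303.0, 278.0] 1720
```

Run:
```python
import cv2
a=cv2.imread('pics/scene0.png')[170:350,70:370]; cv2.imwrite('pics/scene0c.png',cv2.resize(a,None,fx=2.66,fy=2.66,interpolation=2))
a=cv2.imread('pics/side0.png')[170:420,120:420]; cv2.imwrite('pics/side0c.png',cv2.resize(a,None,fx=2.4,fy=2.4,interpolation=2))
```

```text
(no output)
```

View pics/scene0c.png

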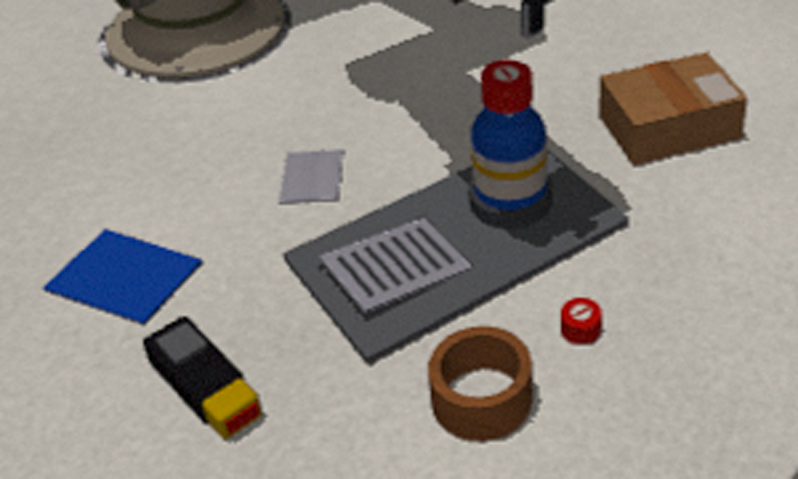

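View pics/side0c.png

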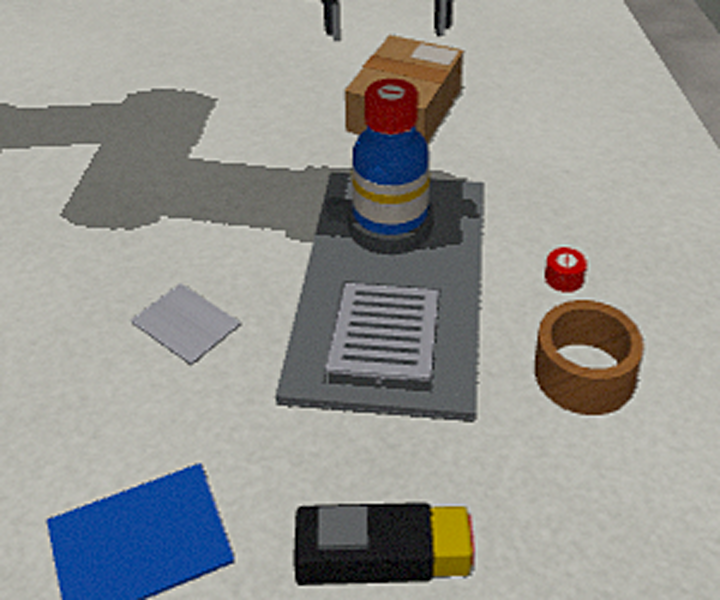

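View pics/scene0.png

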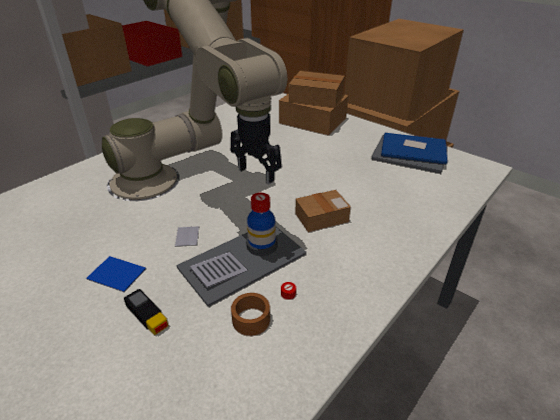

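The scene shows the following, in full-picture pixels.

| Class | Candidate | Scene pixel | Choice |
|---|---|---|---|
| Grate | Slotted plate in the tray | (222,270) | Meant: the larger of the plates that aren't blue |
| Grate | Blue plate | (116,273) | Leave, blue |
| Grate | Small grey plate | (187,236) | Leave, smaller |
| Cap | Red cap on the bottle | (260,203) | Meant: larger |
| Cap | Small red cap on the bench | (288,290) | Leave, smaller |

The crops confirm both choices. Next I'll fit the tray pose from its corners and triangulate the cap and grate.

```bash
cat > h.py <<'E'
import numpy as np
def proj(f,P):
    P=np.atleast_2d(P); c=(P-np.array(f['eye']))@np.array(f['attitude']); K=np.array(f['mtx'])
    return np.c_[K[0,0]*c[:,0]/c[:,2]+K[0,2],K[1,1]*c[:,1]/c[:,2]+K[1,2]]
def ray(f,uv):
    d=np.linalg.inv(np.array(f['mtx']))@[uv[0],uv[1],1]; d=np.array(f['attitude'])@d
    return np.array(f['eye']),d/np.linalg.norm(d)
def onz(f,uv,z):
    o,d=ray(f,uv); return o+d*(z-o[2])/d[2]
def tri(rs):
    A=0;b=0
    for o,d in rs:
        M=np.eye(3)-np.outer(d,d); A=A+M; b=b+M@o
    p=np.linalg.solve(A,b); return p,[np.linalg.norm((np.eye(3)-np.outer(d,d))@(p-o)) for o,d in rs]
E
python3 - <<'E'
from rig import arm
from h import *
import cv2
from scipy.optimize import least_squares
F={n:arm.grab_frame(n) for n in ['scene','side']}
cr={'scene':[((285,258),(-85,-155)),((370,362),(85,-155)),((628,213),(85,155))],
'side':[((277,402),(-85,-155)),((476,415),(85,-155)),((484,183),(85,155)),((330,171),(-85,155))]}
sc={'scene':(2.66,70,170),'side':(2.4,120,170)}
uv={n:[((c[0][0])/sc[n][0]+sc[n][1],c[0][1]/sc[n][0]+sc[n][2]) for c in cr[n]] for n in F}
for n in F:
  for (c,u) in zip(cr[n],uv[n]): print(n,c[1],onz(F[n],u,12).round(1))
def T(p,l):
    l=np.array(l,float);c,s=np.cos(p[2]),np.sin(p[2]); return np.c_[p[0]+c*l[:,0]-s*l[:,1],p[1]+s*l[:,0]+c*l[:,1],np.full(len(l),12.)]
def res(p): return np.concatenate([(proj(F[n],T(p,[c[1] for c in cr[n]]))-np.array(uv[n])).ravel() for n in F])
r=least_squares(res,[560,-150,0]); p=r.x; print(p,r.fun.round(1))
c,s=np.cos(p[2]),np.sin(p[2])
R=np.array([[c,-s],[s,c]])
for l in [(0,-75),(0,-123)]: print('grate',l,p[:2]+R@l)
# cap: fit cylinder silhouettes
best={}
rays=[]
for n in F:
    d=arm.trace('cap_center',F[n])[0]; m=d['region']; ys,xs=np.nonzero(m); e=d['extent']
    best[n]=e; rays.append(ray(F[n],((e[0]+e[2])/2,(e[1]+e[3])/2)))
print('cap tri',tri(rays))
th=np.linspace(0,2*np.pi,60)
def cyl(q): return np.concatenate([np.c_[q[0]+25*np.cos(th),q[1]+25*np.sin(th),np.full(60,z)] for z in (q[2]-15,q[2]+15)])
def rc(q):
    o=[]
    for n in F:
        u=proj(F[n],cyl(q)); o+=list(np.r_[u.min(0),u.max(0)]-np.array(best[n]))
    return o
r=least_squares(rc,[560,-80,162]); print('cap',r.x,np.round(r.fun,1)); q=r.x; print('in tray',R.T@(q[:2]-p[:2]))
# the grate region centroid
for n in F:
    for d in arm.trace('grate_center',F[n]):
        ys,xs=np.nonzero(d['region']); print(n,d['extent'],onz(F[n],(xs.mean(),ys.mean()),18).round(1))
for n in F:
  for t in ['scanner','carton','tape_roll']:
    for d in arm.trace(t,F[n])[:1]:
        ys,xs=np.nonzero(d['region']); print(n,t,onz(F[n],(xs.mean(),ys.mean()),25).round())
E
```

```text
scene (-85, -155) [ 441.4 -198.4   12. ]
scene (85, -155) [ 605.9 -232.3   12. ]
scene (85, 155) [660.2  76.7  12. ]
side (-85, -155) [ 436.1 -204.9   12. ]
side (85, -155) [ 600.2 -235.6   12. ]
side (85, 155) [664.5  67.3  12. ]
side (-85, 155) [498.8 105.4  12. ]
[ 5.50381901e+02 -6.49290158e+01 -1.96944631e-01] [-1.7 -0.4 -1.1 -0.2 -0.3  1.8  0.3 -1.9  1.4 -1.  -0.4 -0.7 -0.5  0.4]
grate (0, -75) [ 535.70635555 -138.47919163]
grate (0, -123) [ 526.31400627 -185.55130413]
cap tri (array([554.22526147,  11.1624877 , 155.90681568]), [np.float64(1.3340035213063248), np.float64(1.3340035213063421)])
cap [554.11898475  11.57102037 156.25824521] [ 0.1 -1.9  0.   0.7  1.5  0.5 -1.2  0.4]
in tray [-11.30422181  75.75246467]
scene [176.2, 226.5, 200.1, 243.2] [ 368.7 -104.    18. ]
scene [193.3, 252.4, 246.7, 289.0] [ 535.2 -138.1   18. ]
scene [86.0, 255.9, 145.0, 290.5] [ 346.7 -319.4   18. ]
side [137.7, 359.0, 218.9, 420.0] [ 335.5 -322.9   18. ]
side [175.5, 286.4, 219.4, 322.5] [ 354.3 -111.5   18. ]
side [253.4, 289.0, 305.2, 328.7] [ 533.1 -141.1   18. ]
scene scanner [ 516. -344.   25.]
scene carton [595. 241.  25.]
scene tape_roll [ 706. -192.   25.]
side scanner [ 510. -349.   25.]
side carton [606. 266.  25.]
side tape_roll [ 706. -194.   25.]
```

```bash
python3 -m inch '[[[-0.58,-0.075,0],[0,0,0],0],[[-0.58,-0.075,0],[0,0,0],0],[[-0.58,-0.075,0],[0,0,0],0],[[-0.58,-0.075,0],[0,0,0],0],[[-0.58,-0.075,0],[0,0,0],0],[[-0.58,-0.075,0],[0,0,0],0],[[-0.58,-0.075,0],[0,0,0],0],[[-0.58,-0.075,0],[0,0,0],0],[[0,0,0],[0,0,0],0],[[0,0,0],[0,0,0],0],[[0,0,0],[0,0,0],0]]' 30
python3 - <<'E'
from rig import arm
from h import *
import cv2
f=arm.grab_frame('wrist'); cv2.imwrite('pics/w1.png',f['color']); print(f['eye'],f['attitude'])
for t in ['grate_center','tray','cap_center']:
    for d in arm.trace(t,f): 
        ys,xs=np.nonzero(d['region']); print(t,d['score'],d['extent'],onz(f,(xs.mean(),ys.mean()),18))
print(proj(f,[[526,-185.5,26],[535.7,-138.5,18],[554,11.5,177]]))
E
```

```text
time_s: 2.32
tool_pos: [526.0, -185.1, 213.1]
tcp_rot: [[-0.0, 1.0, -0.0], [1.0, 0.0, 0.0], [0.0, -0.0, -1.0]]
ft_force: [-0.9, -0.1, 0.0]
grip_width: 0.0
[ 526.80342648 -117.92218196  373.63077075] [[ 9.99999859e-01 -4.20573636e-04  3.24409192e-04]
 [-3.19179390e-04 -9.64004652e-01 -2.65885180e-01]
 [ 4.24556267e-04  2.65885039e-01 -9.64004650e-01]]
grate_center 0.95 [79.4, 49.3, 169.7, 140.1] [359.38064716 -94.58669427  18.        ]
grate_center 0.74 [239.7, 70.8, 339.7, 195.8] [ 534.76809194 -133.86375223   18.        ]
grate_center 0.57 [71.1, 231.7, 186.3, 318.9] [ 339.84594631 -303.67043249   18.        ]
tray 0.67 [201.2, 1.3, 402.3, 218.3] [547.06795206 -92.26084584  18.        ]
cap_center 0.79 [436.9, 54.0, 487.3, 94.6] [717.03195408 -73.07562078  18.        ]
[[ 280.55291057  180.72683104]
 [ 289.35051607  137.22669379]
 [ 336.68453608 -156.44293893]]
```

View pics/w1.png

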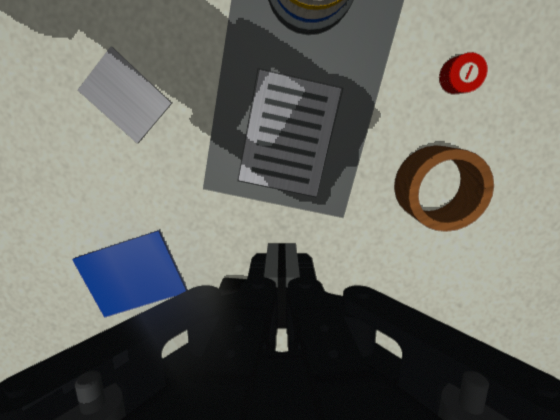

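The wrist view shows the grate's raised end from (238,180) to (317,195). My press point projects to (280,181), about 12 mm in and central. I'll go down to just above it.

```bash
python3 -m inch '[[[0.05,0,0.8],[0,0,0],0],[[0,0,0.8],[0,0,0],0],[[0,0,0.8],[0,0,0],0],[[0,0,0.8],[0,0,0],0],[[0,0,0.8],[0,0,0],0],[[0,0,0.1],[0,0,0],0],[[0,0,0],[0,0,0],0],[[0,0,0],[0,0,0],0],[[0,0,0],[0,0,0],0]]'
python3 - <<'E'
from rig import arm
import cv2
for n in ['side','scene']:
    a=arm.grab_frame(n)['color'][220:360,150:350]; cv2.imwrite(f'pics/{n}2.png',cv2.resize(a,None,fx=3.5,fy=3.5))
E
```

```text
time_s: 3.27
tool_pos: [527.1, -184.0, 51.2]
tcp_rot: [[-0.0, 1.0, 0.003], [1.0, 0.0, -0.002], [-0.002, 0.003, -1.0]]
ft_force: [0.2, 0.6, -0.1]
grip_width: -0.003
```

View pics/side2.png

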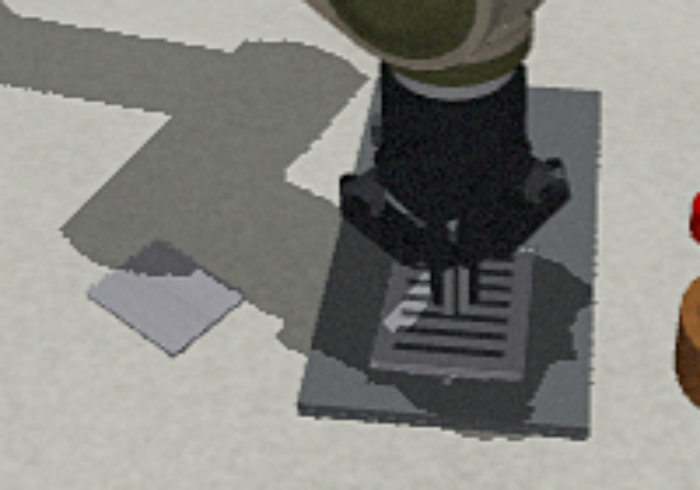

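The fingertips show at (458,315) in this crop, 11 mm above the grate. Straight below them is the solid end strip, near the last slot. I'll press slowly from here.

```bash
python3 -m inch '[[[0,0,0.1],[0,0,0],0],[[0,0,0.1],[0,0,0],0],[[0,0,0.05],[0,0,0],0],[[0,0,0],[0,0,0],0],[[0,0,0],[0,0,0],0]]'; python3 -m inch '[[[0,0,0.05],[0,0,0],0],[[0,0,0.05],[0,0,0],0],[[0,0,0],[0,0,0],0]]'
```

```text
time_s: 3.78
tool_pos: [525.9, -183.6, 39.0]
tcp_rot: [[0.0, 1.0, -0.0], [1.0, -0.0, 0.0], [0.0, -0.0, -1.0]]
ft_force: [0.9, 0.3, -0.6]
grip_width: 0.0
time_s: 4.03
tool_pos: [525.8, -183.5, 34.7]
tcp_rot: [[0.0, 1.0, -0.001], [1.0, -0.0, 0.0], [0.0, -0.001, -1.0]]
ft_force: [-0.4, 0.1, 0.0]
grip_width: -0.0
```

```bash
for i in 1 2 ; do python3 -m inch '[[[0,0,0.05],[0,0,0],0],[[0,0,0],[0,0,0],0]]' | grep -E 'pos|force'; done
python3 - <<'E'
from rig import arm
import cv2
for n in ['side']:
    a=arm.grab_frame(n)['color'][220:360,150:350]; cv2.imwrite(f'pics/{n}3.png',cv2.resize(a,None,fx=3.5,fy=3.5))
E
```

```text
tool_pos: [525.9, -183.5, 32.8]
ft_force: [-0.0, 0.3, 0.1]
tool_pos: [525.9, -183.5, 30.8]
ft_force: [-0.0, -0.6, -0.2]
```

View pics/side3.png

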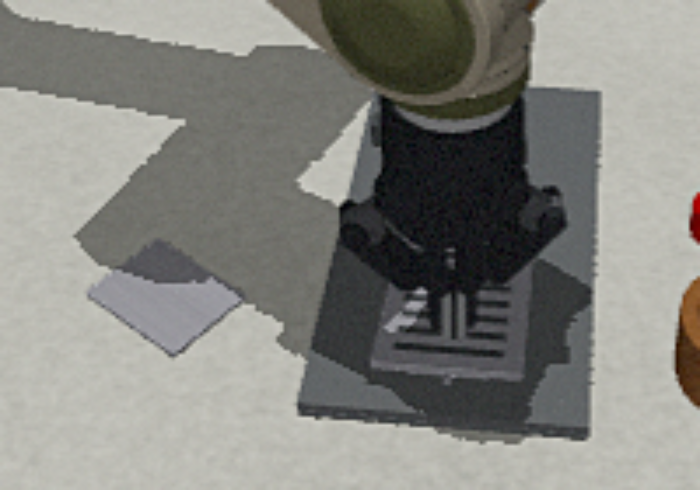

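Run:
```python
from rig import arm
from h import *
print(arm.nose_length)
f=arm.grab_frame('side')
for z in (12,17,24,30): print(z,proj(f,[[526,-183.5,z]]), (proj(f,[[526,-183.5,z]])-[150,220])*3.5)
print((proj(f,[[526.3,-185.5,26],[535.7,-138.5,18],[526.3,-185.5,12]])-[150,220])*3.5)
a=f['color'][280:340,240:320]; cv2=__import__('cv2'); cv2.imwrite('pics/side4.png',cv2.resize(a,None,fx=8,fy=8,interpolation=2))
```

```text
14.0
12 [[278.69544456 325.53289341]] [[450.43405596 369.36512693]]
17 [[278.6985636  323.90473079]] [[450.44497262 363.66655775]]
24 [[278.7029649  321.60722516]] [[450.46037714 355.62528807]]
30 [[278.70676998 319.62094746]] [[450.47369492 348.67331612]]
[[451.31583161 355.90084071]
 [458.70112113 304.65695947]
 [451.27719745 371.95850754]]
```

View pics/side4.png

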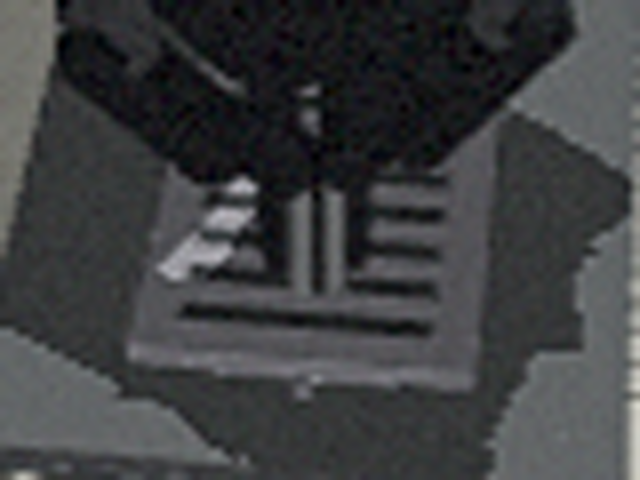

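Run:
```python
from rig import arm
from h import *
f=arm.grab_frame('scene')
for z in (12,17,24,30,38): print(z,(proj(f,[[526,-183.5,z]])-[180,220])*8)
a=f['color'][220:300,180:270]; cv2=__import__('cv2'); cv2.imwrite('pics/scene4.png',cv2.resize(a,None,fx=8,fy=8,interpolation=2)[:600])
```

```text
12 [[180.81760242 472.18490859]]
17 [[179.08451223 461.20589014]]
24 [[176.64189765 445.73207884]]
30 [[174.53295032 432.37202885]]
38 [[171.69882362 414.41801266]]
```

View pics/scene4.png

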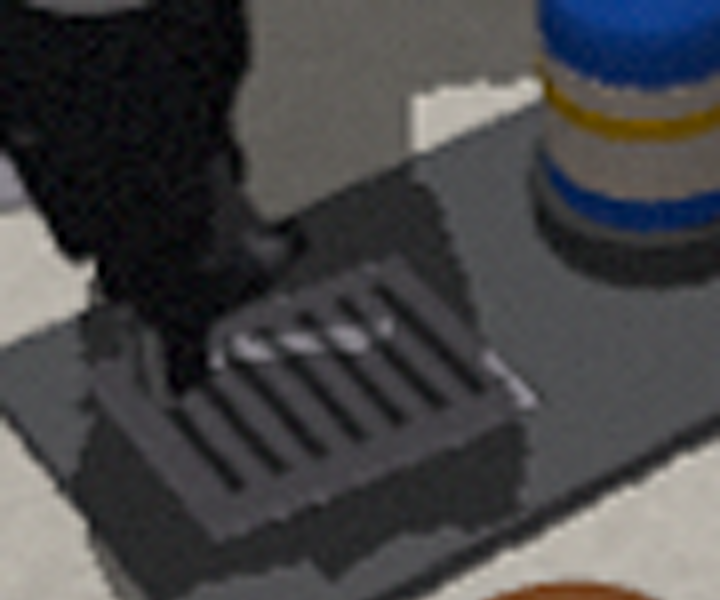

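Both views put the tip higher than 17 mm, just above the plate, and there's no contact force yet. I'll keep going down in small steps.

```bash
for i in 1 ; do python3 -m inch '[[[0,0,0.05],[0,0,0],0],[[0,0,0],[0,0,0],0]]' | grep -E 'pos|force';python3 -m inch '[[[0,0,0.05],[0,0,0],0],[[0,0,0],[0,0,0],0]]' | grep -E 'pos|force'; python3 -m inch '[[[0,0,0.05],[0,0,0],0],[[0,0,0],[0,0,0],0]]' | grep -E 'pos|force'; done
```

```text
tool_pos: [525.9, -183.5, 28.8]
ft_force: [-0.5, -0.6, -0.2]
tool_pos: [525.8, -183.5, 26.8]
ft_force: [-0.9, -0.2, 0.6]
tool_pos: [525.8, -183.5, 24.8]
ft_force: [0.2, -0.1, 0.1]
```

Run:
```python
from rig import arm
from h import *
import cv2
im=[]
for n,(y,x) in {'scene':(230,170),'side':(270,230)}.items():
    a=arm.grab_frame(n)['color'][y:y+70,x:x+80]; im.append(cv2.resize(a,None,fx=5,fy=5,interpolation=2))
cv2.imwrite('pics/both5.png',np.hstack(im)); s=arm.state(); print(s['grip_width'])
```

```text
0.0006783950168655256
```

View pics/both5.png

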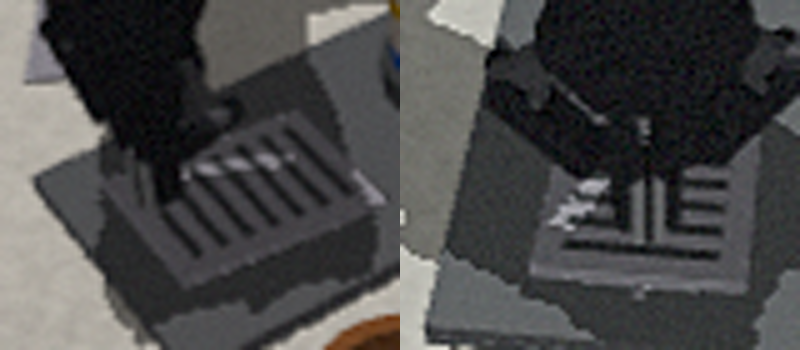

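```bash
python3 -m inch '[[[0,0,0.05],[0,0,0],0],[[0,0,0],[0,0,0],0]]' | grep -E 'pos|force';python3 -m inch '[[[0,0,0.05],[0,0,0],0],[[0,0,0],[0,0,0],0]]' | grep -E 'pos|force'
```

```text
tool_pos: [525.9, -183.5, 22.8]
ft_force: [0.2, -0.5, -0.2]
tool_pos: [525.8, -183.5, 20.8]
ft_force: [0.5, 0.3, 0.1]
```

Run:
```python
from rig import arm
from h import *
import cv2
im=[]
for n,(y,x) in {'scene':(230,170),'side':(270,230)}.items():
    a=arm.grab_frame(n)['color'][y:y+70,x:x+80]; im.append(cv2.resize(a,None,fx=5,fy=5,interpolation=2))
cv2.imwrite('pics/both6.png',np.hstack(im)); s=arm.state(); print(s['tau'])
f=arm.grab_frame('wrist'); cv2.imwrite('pics/w6.png',f['color']); print(f['eye'])
print(proj(f,[[526,-183.5,10],[526,-183.5,20.8],[526,-183.5,30]]))
```

```text
[-2.76247076e-03 -4.94210923e+01 -1.63851571e+01 -3.69948148e-04
 -7.34943344e-03  1.59761032e-05]
[ 526.77361683 -116.36387718  181.55107309]
[[279.990714   238.17823955]
 [279.91333451 245.43471886]
 [279.83966782 252.34302012]]
```

View pics/both6.png

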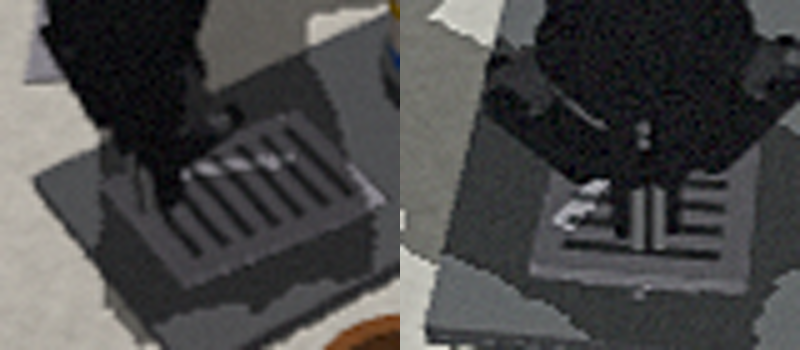

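View pics/w6.png

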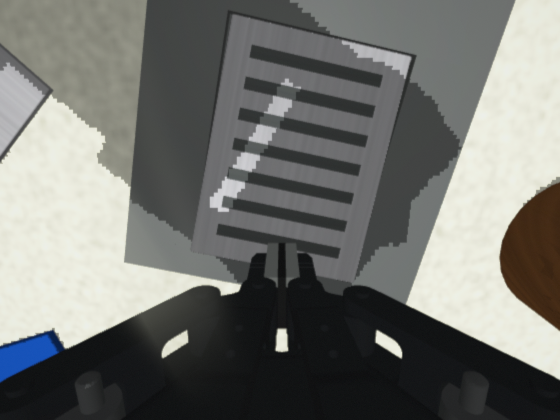

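```bash
for i in 1; do python3 -m inch '[[[0,0,0.05],[0,0,0],0],[[0,0,0],[0,0,0],0]]' | grep -E 'pos|force';python3 -m inch '[[[0,0,0.05],[0,0,0],0],[[0,0,0],[0,0,0],0]]' | grep -E 'pos|force'; done;  python3 - <<'E'
from rig import arm
from h import *
import cv2
im=[]
for n,(y,x) in {'scene':(230,170),'side':(270,230)}.items():
    a=arm.grab_frame(n)['color'][y:y+70,x:x+80]; im.append(cv2.resize(a,None,fx=5,fy=5,interpolation=2))
cv2.imwrite('pics/both7.png',np.hstack(im))
E
```

```text
tool_pos: [525.9, -183.5, 18.9]
ft_force: [-0.7, -0.6, 0.4]
tool_pos: [525.8, -183.5, 16.8]
ft_force: [-0.7, -0.3, -0.1]
```

View pics/both7.png

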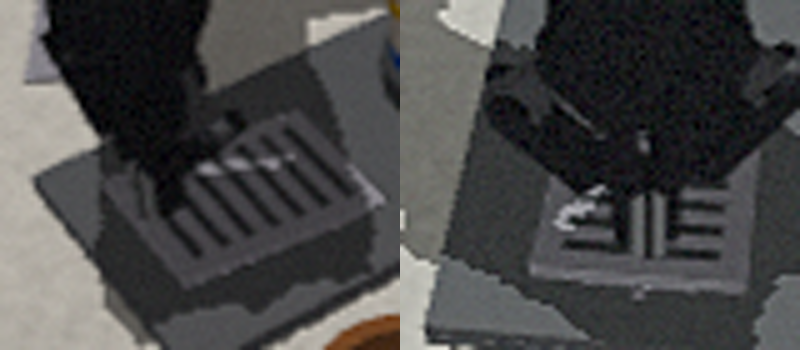

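```bash
for i in 1; do python3 -m inch '[[[0,0,0.04],[0,0,0],0],[[0,0,0],[0,0,0],0]]' | grep -E 'pos|force';python3 -m inch '[[[0,0,0.04],[0,0,0],0],[[0,0,0],[0,0,0],0]]' | grep -E 'pos|force'; done
```

```text
tool_pos: [525.9, -183.5, 15.3]
ft_force: [0.2, -0.2, -1.3]
tool_pos: [525.9, -183.6, 13.7]
ft_force: [-0.4, -1.0, -0.2]
```

```bash
for i in 1; do python3 -m inch '[[[0,0,0.04],[0,0,0],0],[[0,0,0],[0,0,0],0]]' | grep -E 'pos|force';python3 -m inch '[[[0,0,0.04],[0,0,0],0],[[0,0,0],[0,0,0],0]]' | grep -E 'pos|force'; done;  python3 - <<'E'
from rig import arm
from h import *
import cv2
im=[]
for n,(y,x) in {'scene':(230,170),'side':(270,230)}.items():
    a=arm.grab_frame(n)['color'][y:y+70,x:x+80]; im.append(cv2.resize(a,None,fx=5,fy=5,interpolation=2))
cv2.imwrite('pics/both8.png',np.hstack(im))
f=arm.grab_frame('wrist'); cv2.imwrite('pics/w8.png',f['color'])
E
```

```text
tool_pos: [525.9, -183.5, 12.1]
ft_force: [-0.3, 0.1, 0.0]
tool_pos: [525.9, -183.5, 10.5]
ft_force: [0.4, -0.3, 0.4]
```

View pics/both8.png

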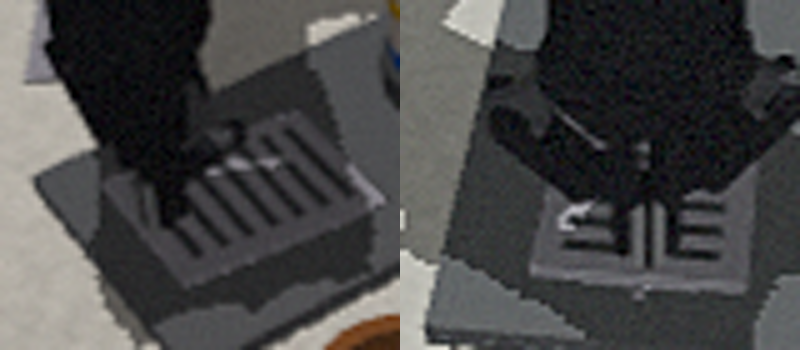

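View pics/w8.png

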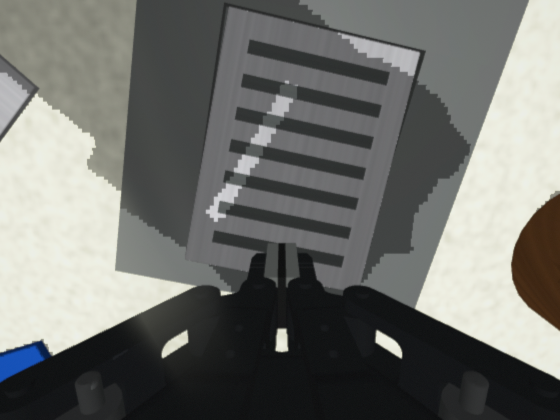

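Run:
```python
from rig import arm
from h import *
import cv2
F={n:arm.grab_frame(n) for n in('scene','side','wrist')}
print(tri([ray(F['scene'],(204.4,275)),ray(F['side'],(279.8,323.2))]))
print(tri([ray(F['wrist'],(282,243)),ray(F['side'],(279.8,323.2))]))
s=arm.state();print(s['tool_pos'],s['qpos'])
im=[]
for n,(y,x) in {'scene':(250,180),'side':(295,255)}.items():
    a=F[n]['color'][y:y+45,x:x+50]; im.append(cv2.convertScaleAbs(cv2.resize(a,None,fx=8,fy=8,interpolation=2),alpha=1.8))
cv2.imwrite('pics/both9.png',np.hstack(im))
```

```text
(array([ 527.60638918, -179.44223656,   19.58709733]), [np.float64(3.6309089182727794), np.float64(3.63090891827285)])
(array([ 527.91218241, -180.2744643 ,   15.17904684]), [np.float64(0.7214218505051592), np.float64(0.7214218505050095)])
[ 526.01062965 -183.59740623   10.78437154] [-5.48325703e-01  6.17902681e-01  1.54565227e+00  2.66470791e-05
  9.77934021e-01 -5.48342268e-01]
```

View pics/both9.png

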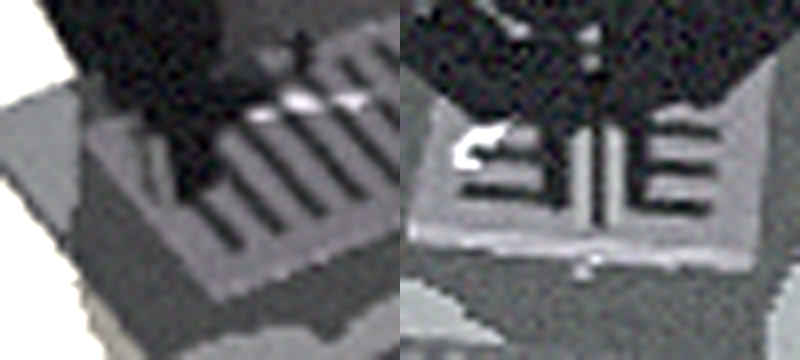

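```bash
for i in 1; do python3 -m inch '[[[0,0,0.04],[0,0,0],0],[[0,0,0],[0,0,0],0]]' | grep -E 'pos|force';python3 -m inch '[[[0,0,0.04],[0,0,0],0],[[0,0,0],[0,0,0],0]]' | grep -E 'pos|force';python3 -m inch '[[[0,0,0.04],[0,0,0],0],[[0,0,0],[0,0,0],0]]' | grep -E 'pos|force'; done
```

```text
tool_pos: [525.9, -183.5, 8.9]
ft_force: [-0.5, 0.5, -0.2]
tool_pos: [526.0, -183.7, 7.6]
ft_force: [0.1, -0.5, 2.2]
tool_pos: [526.0, -183.7, 6.1]
ft_force: [-0.9, -0.7, 4.1]
```

```bash
for i in 1; do python3 -m inch '[[[0,0,0.05],[0,0,0],0],[[0,0,0],[0,0,0],0]]' | grep -E 'pos|force';python3 -m inch '[[[0,0,0.05],[0,0,0],0],[[0,0,0],[0,0,0],0]]' | grep -E 'pos|force';python3 -m inch '[[[0,0,0.05],[0,0,0],0],[[0,0,0],[0,0,0],0]]' | grep -E 'pos|force'; done
```

```text
tool_pos: [526.0, -183.8, 4.0]
ft_force: [-2.0, -0.1, 3.8]
tool_pos: [526.0, -183.9, 2.0]
ft_force: [-1.5, -1.5, 3.9]
tool_pos: [526.0, -184.0, -0.0]
ft_force: [-1.8, -1.4, 2.9]
```

Run:
```python
from rig import arm
from h import *
import cv2
im=[]
for n,(y,x) in {'scene':(250,180),'side':(295,255)}.items():
    a=arm.grab_frame(n)['color'][y:y+45,x:x+50]; im.append(cv2.convertScaleAbs(cv2.resize(a,None,fx=8,fy=8,interpolation=2),alpha=1.8))
cv2.imwrite('pics/both10.png',np.hstack(im))
```

```text
(no output)
```

View pics/both10.png

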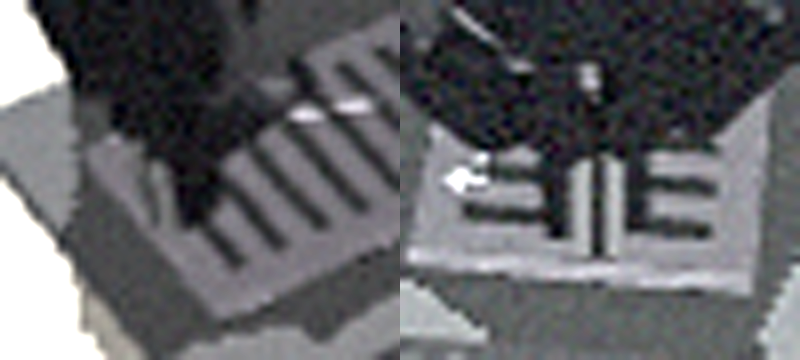

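```bash
for i in 1; do python3 -m inch '[[[0,0,0.05],[0,0,0],0],[[0,0,0],[0,0,0],0]]' | grep -E 'pos|force';python3 -m inch '[[[0,0,0.05],[0,0,0],0],[[0,0,0],[0,0,0],0]]' | grep -E 'pos|force';python3 -m inch '[[[0,0,0.05],[0,0,0],0],[[0,0,0],[0,0,0],0]]' | grep -E 'pos|force'; done
```

```text
tool_pos: [526.1, -184.0, -2.0]
ft_force: [-1.7, -2.3, 4.4]
tool_pos: [526.1, -183.9, -4.1]
ft_force: [-0.8, -2.2, 3.5]
tool_pos: [526.1, -183.9, -6.1]
ft_force: [-0.4, -2.2, 3.4]
```

```bash
for i in 1; do python3 -m inch '[[[0,0,0.04],[0,0,0],0],[[0,0,0],[0,0,0],0]]' | grep -E 'pos|force';python3 -m inch '[[[0,0,0.03],[0,0,0],0],[[0,0,0],[0,0,0],0]]' | grep -E 'pos|force'; done
python3 - <<'E'
from rig import arm
from h import *
import cv2
im=[]
for n,(y,x) in {'scene':(250,180),'side':(295,255)}.items():
    a=arm.grab_frame(n)['color'][y:y+45,x:x+50]; im.append(cv2.convertScaleAbs(cv2.resize(a,None,fx=8,fy=8,interpolation=2),alpha=1.8))
cv2.imwrite('pics/both11.png',np.hstack(im))
E
```

```text
tool_pos: [526.2, -184.0, -6.2]
ft_force: [-5.8, -0.5, 18.3]
tool_pos: [526.3, -184.0, -6.3]
ft_force: [-9.8, 0.6, 29.3]
```

View pics/both11.png

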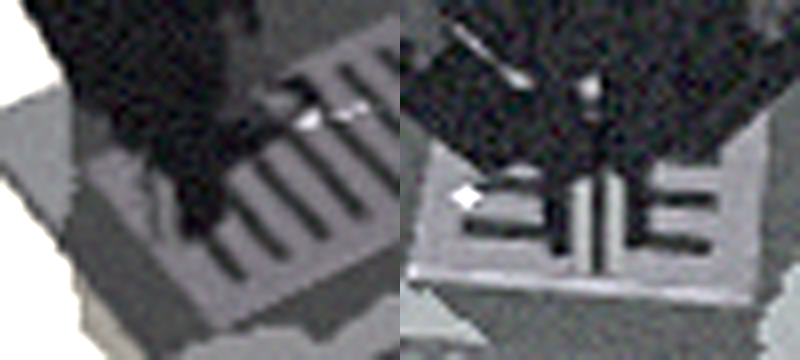

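The force jumped to 29 N after 14.5 mm of sinking, and the pictures show the edge flush. When seated (12 mm) the TCP read -6.3, so the shut tips sit about 18 mm above the reported TCP height. That disagrees with nose_length, so I'll set the cap height by sight. I'll lift and check the grate.

```bash
python3 -m inch '[[[0,0,-0.1],[0,0,0],0],[[0,0,-0.4],[0,0,0],0],[[0,0,-0.8],[0,0,0],0],[[0,0,-0.8],[0,0,0],0],[[0,0,-0.8],[0,0,0],0],[[0,0,-0.8],[0,0,0],0],[[0,0,-0.8],[0,0,0],0],[[0,0,-0.8],[0,0,0],60],[[0,0,-0.5],[0,0,0],85.4],[[0,0,0],[0,0,0],85.4],[[0,0,0],[0,0,0],85.4],[[0,0,0],[0,0,0],85.4]]'
python3 - <<'E'
from rig import arm
from h import *
import cv2
f=arm.grab_frame('side'); cv2.imwrite('pics/s12.png',cv2.resize(f['color'][100:380,150:430],None,fx=2,fy=2,interpolation=2))
g=arm.grab_frame('scene'); cv2.imwrite('pics/sc12.png',cv2.resize(g['color'][120:320,130:350],None,fx=3,fy=3,interpolation=2))
print(proj(f,[[526,-185,z] for z in (160,190,210)]),proj(g,[[526,-185,z] for z in (160,190,210)]))
print(arm.state()['tool_pos'],arm.state()['grip_width'])
E
```

```text
time_s: 10.03
tool_pos: [525.6, -183.1, 221.7]
tcp_rot: [[-0.0, 1.0, -0.002], [1.0, 0.0, 0.002], [0.002, -0.002, -1.0]]
ft_force: [0.4, 0.3, -0.8]
grip_width: 0.708
[[278.87823864 272.87452562]
 [278.90346854 260.6582279 ]
 [278.92092325 252.20666923]] [[195.14011195 235.19535386]
 [193.56206167 225.26228364]
 [192.47715194 218.43329686]]
[ 525.55821763 -183.21551893  221.51203109] 0.8765557297774743
```

View pics/s12.png

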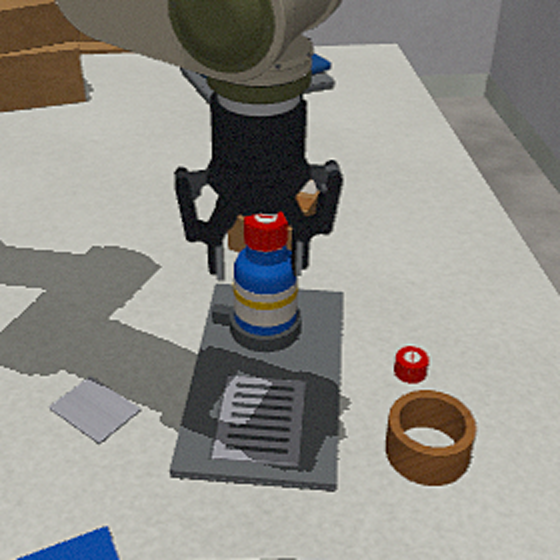

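View pics/sc12.png

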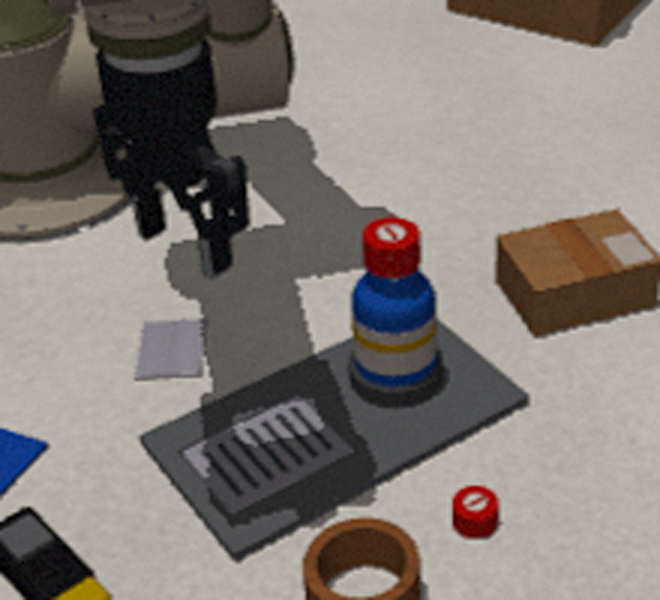

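Run:
```python
from rig import arm
from h import *
import cv2
f=arm.grab_frame('side'); g=arm.grab_frame('scene')
a=f['color'][190:250,230:320]; b=g['color'][150:220,155:220]
cv2.imwrite('pics/t13.png',np.hstack([cv2.convertScaleAbs(cv2.resize(x,(400,int(400*x.shape[0]/x.shape[1])),interpolation=2)[:266],alpha=1.8) for x in (a,)]+[cv2.convertScaleAbs(cv2.resize(b,(400,430),interpolation=2)[164:430],alpha=1.8)]))
for z in (200,220,240,260): print(z,proj(f,[[484,-183,z],[568,-183,z]]),proj(g,[[484,-183,z],[568,-183,z]]))
print(tri([ray(f,(298.5,237.5)),ray(g,(201,210.7))]))
print(arm.state()['qpos'])
# grate flush check:
```

```text
200 [[255.7866439  257.27573385]
 [301.56428612 254.25922353]] [[182.05966324 214.24978069]
 [205.87518984 228.99992009]]
220 [[255.45148583 248.6796706 ]
 [301.92375101 245.7128602 ]] [[180.85219099 207.40344331]
 [204.91786537 222.02584382]]
240 [[255.10593896 239.81715785]
 [302.29423279 236.90456755]] [[179.61468413 200.38681046]
 [203.93561036 214.87014946]]
260 [[254.74951268 230.67561202]
 [302.67624582 227.82211675]] [[178.34600793 193.19344824]
 [202.92743812 207.52564891]]
(array([ 559.8542431 , -184.71702194,  244.49618595]), [np.float64(3.231997175053322), np.float64(3.231997175053366)])
[-5.48282882e-01  3.87671923e-01  1.26011435e+00  1.15373027e-04
  1.49608256e+00 -5.48339930e-01]
```

View pics/t13.png

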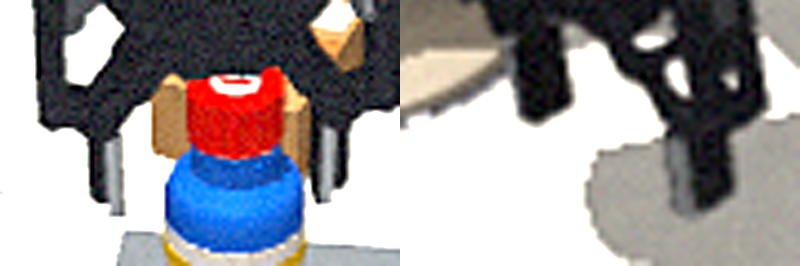

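The fingertips, seen edge-on, come out at about 248 mm with the TCP reading 222. That fits a z reading about 30 mm low, while x and y match. The grate lies in its pocket with no raised end visible. Next I'll go part-way toward the cap and look with the wrist camera.

```bash
python3 -m inch '[[[0.65,0.17,0],[0,0,0],85.4],[[0.65,0.17,0],[0,0,0],85.4],[[0.65,0.18,0],[0,0,0],85.4],[[0.65,0.18,0],[0,0,0],85.4],[[0,0,0],[0,0,0],85.4],[[0,0,0],[0,0,0],85.4]]'
cat > cap.py <<'E'
from rig import arm
from h import *
import cv2
from scipy.optimize import least_squares
th=np.linspace(0,2*np.pi,90)
def run(names,zfix=None,tag='x'):
    F={n:arm.grab_frame(n) for n in names}; E={}
    for n in names:
        for d in arm.trace('cap_center',F[n]): print(n,round(d['score'],2),d['extent'])
    for n in names:
        c=proj(F[n],[[554,11.5,162]])[0]
        ds=sorted(arm.trace('cap_center',F[n]),key=lambda d:np.hypot((d['extent'][0]+d['extent'][2])/2-c[0],(d['extent'][1]+d['extent'][3])/2-c[1]))
        E[n]=ds[0]['extent']; print(n,c)
        cv2.imwrite(f'pics/{tag}_{n}.png',F[n]['color'])
    def rc(q):
        z=q[2] if len(q)>2 else zfix; o=[]
        P=np.concatenate([np.c_[q[0]+25*np.cos(th),q[1]+25*np.sin(th),np.full(90,zz)] for zz in (z-15,z+15)])
        for n in names:
            u=proj(F[n],P)+.5; o+=list((np.r_[u.min(0),u.max(0)]-np.array(E[n]))*(3 if 0 else 1))
        return o
    for n0 in ([560,10],[560,10,162]):
        r=least_squares(rc,n0); print(r.x.round(1),np.round(r.fun,1))
    return F,E
E
python3 -c "
from cap import *
run(['wrist'],162,'c14'); run(['scene','side'],162,'c14')
print(arm.state()['tool_pos'])"
```

```text
time_s: 10.73
tool_pos: [554.0, -78.6, 222.6]
tcp_rot: [[-0.002, 1.0, -0.001], [1.0, 0.002, 0.0], [0.0, -0.001, -1.0]]
ft_force: [0.3, -1.0, 0.2]
grip_width: 1.001
wrist 0.73 [240.0, 39.7, 321.4, 127.2]
wrist 0.68 [400.8, 155.6, 440.3, 187.9]
wrist [280.33715626  81.41863568]
[554.    8.2] [-0.3  0.1  0.3 -0.1]
[554.    8.3 161.6] [-0.2  0.2  0.2 -0.2]
scene 0.8 [278.2, 283.5, 297.2, 300.0]
scene 0.54 [250.0, 195.7, 273.1, 215.0]
scene 0.22 [124.5, 292.3, 169.5, 336.4]
side 0.82 [348.5, 273.1, 362.1, 293.7]
side 0.73 [242.5, 379.5, 318.5, 411.5]
side 0.57 [270.8, 201.8, 295.8, 224.7]
scene [260.65614425 202.16477926]
side [282.37318936 212.91823057]
[556.6   9.3] [ 1.4 -2.5 -2.1 -1.2  2.3  0.6 -0.5  1. ]
[555.9  11.8 159.2] [ 2.  -2.1 -1.6 -0.9  1.9  1.1 -1.   1.4]
[553.89712937 -80.07318501 223.1059462 ]
```

View pics/c14_wrist.png

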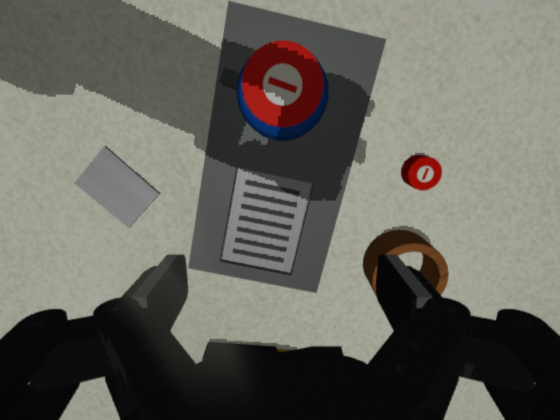

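The grate is level in its pocket. The wrist view fits the cap at (554.0, 8.3) with a free-fit height of 161.6 mm, against 162 expected, so the fit is reliable. I'll move above it.

```bash
python3 -m inch '[[[0.55,0,0],[0,0,0],85.4],[[0.55,0,0],[0,0,0],85.4],[[0.55,0,0],[0,0,0],85.4],[[0.55,0,0],[0,0,0],85.4],[[0,0,0],[0,0,0],85.4],[[0,0,0.8],[0,0,0],85.4],[[0,0,0.8],[0,0,0],85.4],[[0,0,0],[0,0,0],85.4],[[0,0,0],[0,0,0],85.4]]'
python3 -c "
from cap import *
F,E=run(['wrist'],162,'c15')
f=arm.grab_frame('side');g=arm.grab_frame('scene')
a=cv2.resize(f['color'][150:250,230:330],(390,390),interpolation=2);b=cv2.resize(g['color'][140:240,210:310],(390,390),interpolation=2)
cv2.imwrite('pics/c15b.png',cv2.convertScaleAbs(np.hstack([a,b]),alpha=1.6))
print(np.mean([arm.state()['tool_pos'] for i in range(3)],0))"
```

```text
time_s: 11.93
tool_pos: [553.6, 8.0, 158.8]
tcp_rot: [[0.0, 1.0, -0.003], [1.0, -0.0, 0.0], [0.0, -0.003, -1.0]]
ft_force: [0.2, -0.3, 0.0]
grip_width: 1.003
wrist 0.79 [231.0, 195.1, 334.0, 306.1]
wrist 0.62 [413.9, 244.8, 462.1, 284.6]
wrist [280.45911607 241.93390512]
[554.8   8.3] [ 0.3  0.9 -0.3 -0.9]
[554.8   9.  163.7] [-0.3  0.3  0.3 -0.3]
[554.70652086   8.08379496 160.76840329]
```

View pics/c15_wrist.png

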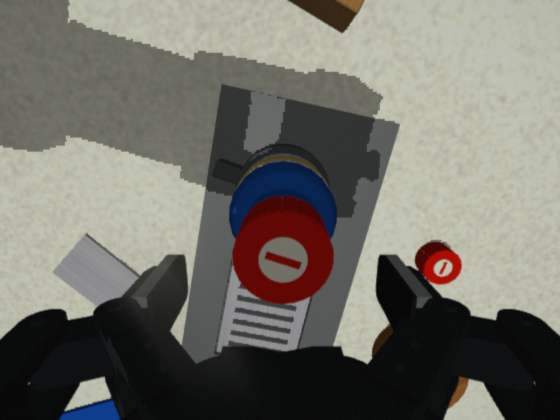

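View pics/c15b.png

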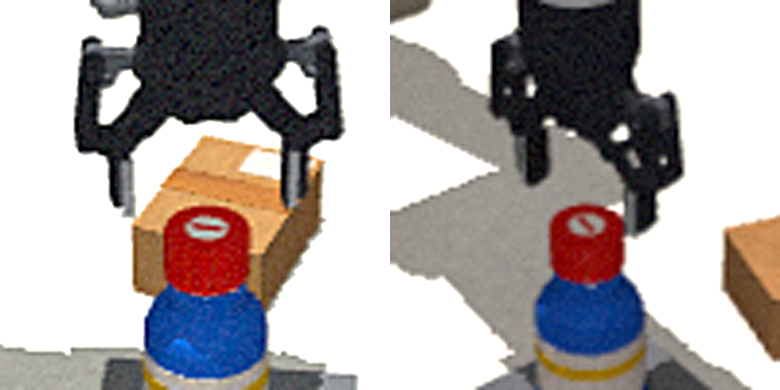

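The jaws are centred on the cap (jaw middle at column 282, cap at 282.5). The tips are about 13 mm above its top, which agrees with the contact estimate. I'll go down around the cap and close.

```bash
python3 -m inch '[[[0,0,0.5],[0,0,0],85.4],[[0,0,0.55],[0,0,0],85.4],[[0,0,0],[0,0,0],85.4],[[0,0,0],[0,0,0],85.4]]' 50
python3 -c "
from cap import *
f=arm.grab_frame('side');g=arm.grab_frame('scene')
a=cv2.resize(f['color'][150:250,230:330],(390,390),interpolation=2);b=cv2.resize(g['color'][140:240,210:310],(390,390),interpolation=2)
cv2.imwrite('pics/c16b.png',cv2.convertScaleAbs(np.hstack([a,b]),alpha=1.6))"
```

```text
time_s: 12.52
tool_pos: [554.0, 8.4, 117.6]
tcp_rot: [[0.0, 1.0, -0.001], [1.0, -0.0, 0.0], [0.0, -0.001, -1.0]]
ft_force: [0.0, -0.3, 0.6]
grip_width: 1.0
```

View pics/c16b.png

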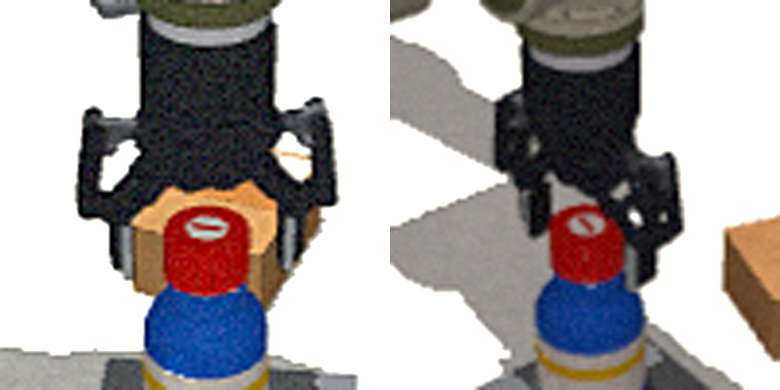

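```bash
python3 -m inch '[[[0,0,0],[0,0,0],60],[[0,0,0],[0,0,0],50],[[0,0,0],[0,0,0],40],[[0,0,0],[0,0,0],40],[[0,0,0],[0,0,0],40],[[0,0,0],[0,0,0],40],[[0,0,0],[0,0,0],40],[[0,0,0],[0,0,0],40]]' 50
python3 -c "
from cap import *
f=arm.grab_frame('side');g=arm.grab_frame('scene')
a=cv2.resize(f['color'][150:250,230:330],(390,390),interpolation=2);b=cv2.resize(g['color'][140:240,210:310],(390,390),interpolation=2)
cv2.imwrite('pics/c17b.png',cv2.convertScaleAbs(np.hstack([a,b]),alpha=1.6))
s=arm.state();print(s['tool_pos'],s['grip_width']*85.4,s['ft_force'])"
```

```text
time_s: 13.28
tool_pos: [554.3, 8.4, 117.4]
tcp_rot: [[0.0, 1.0, 0.001], [1.0, -0.0, -0.0], [-0.0, 0.001, -1.0]]
ft_force: [0.2, -0.1, 4.3]
grip_width: 0.574
[554.21375081   8.35469075 117.29867666] 49.32630825955321 [1.04954706 0.22517048 3.98160598]
```

View pics/c17b.png

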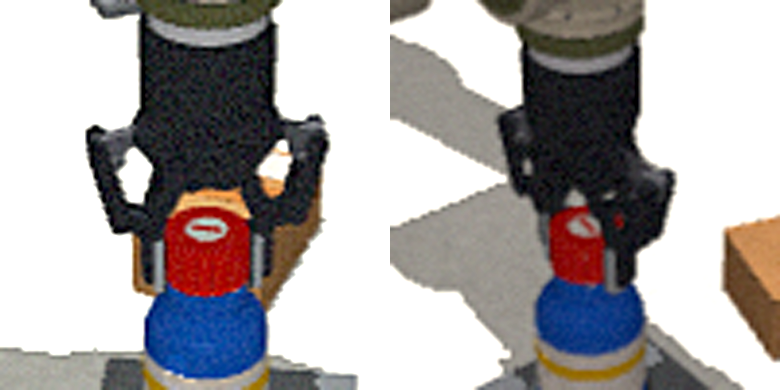

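The cap is gripped at 49.3 mm with the tips at its rim. Now I'll push it down.

```bash
python3 -m inch '[[[0,0,0.05],[0,0,0],40],[[0,0,0.05],[0,0,0],40],[[0,0,0],[0,0,0],40]]' 55| grep -E 'pos|force|wid'; python3 -m inch '[[[0,0,0.05],[0,0,0],40],[[0,0,0],[0,0,0],40]]'| grep -E 'pos|force|wid'
python3 -m inch '[[[0,0,0.02],[0,0,0],40],[[0,0,0],[0,0,0],40],[[0,0,0],[0,0,0],40]]'| grep -E 'pos|force|wid'
```

```text
tool_pos: [554.3, 8.3, 113.2]
ft_force: [-0.3, -0.3, 8.1]
grip_width: 0.575
tool_pos: [554.3, 8.4, 111.5]
ft_force: [-0.5, 0.3, 9.0]
grip_width: 0.576
tool_pos: [554.3, 8.4, 111.0]
ft_force: [-1.0, 0.8, 8.8]
grip_width: 0.575
```

The force follows the spring curve (about 9 N at 6.3 mm), so the cap is moving with the fingers. I'll push a little more and then twist counter-clockwise, which is negative about tool z.

```bash
python3 -m inch '[[[0,0,0.01],[0,0,-0.5],40],[[0,0,0],[0,0,-0.7],40],[[0,0,0],[0,0,-0.8],40],[[0,0,0],[0,0,0],40]]'; python3 -c "
from rig import arm
print(arm.state()['wrist_torque'])"
```

```text
time_s: 14.38
tool_pos: [554.6, 8.3, 110.9]
tcp_rot: [[-0.203, 0.979, 0.002], [0.979, 0.203, -0.0], [-0.001, 0.002, -1.0]]
ft_force: [0.1, -0.6, 10.9]
grip_width: 0.575
[0.06293889 0.08629849 0.06444009]
```

```bash
python3 -m inch '[[[0,0,0],[0,0,-0.9],40],[[0,0,0],[0,0,-0.9],40],[[0,0,0],[0,0,-0.9],40],[[0,0,0],[0,0,-0.9],40],[[0,0,0],[0,0,-0.9],40],[[0,0,0],[0,0,-0.9],40],[[0,0,0],[0,0,-0.9],40],[[0,0,0],[0,0,-0.9],40],[[0,0,0],[0,0,-0.9],40],[[0,0,0],[0,0,-0.4],40],[[0,0,0],[0,0,0],40],[[0,0,0],[0,0,0],40]]'; python3 -c "
from cap import *
print(arm.state()['wrist_torque'])
f=arm.grab_frame('side');g=arm.grab_frame('scene');w=arm.grab_frame('wrist')
a=cv2.resize(f['color'][150:250,230:330],(390,390),interpolation=2);b=cv2.resize(g['color'][140:240,210:310],(390,390),interpolation=2)
cv2.imwrite('pics/c18b.png',cv2.convertScaleAbs(np.hstack([a,b]),alpha=1.6)); cv2.imwrite('pics/w18.png',w['color'])"
```

```text
time_s: 15.38
tool_pos: [554.7, 8.3, 110.9]
tcp_rot: [[-0.868, 0.497, 0.002], [0.497, 0.868, -0.0], [-0.002, 0.001, -1.0]]
ft_force: [-0.2, 0.3, 11.5]
grip_width: 0.578
[0.03888526 0.02636578 0.03487355]
```

View pics/c18b.png

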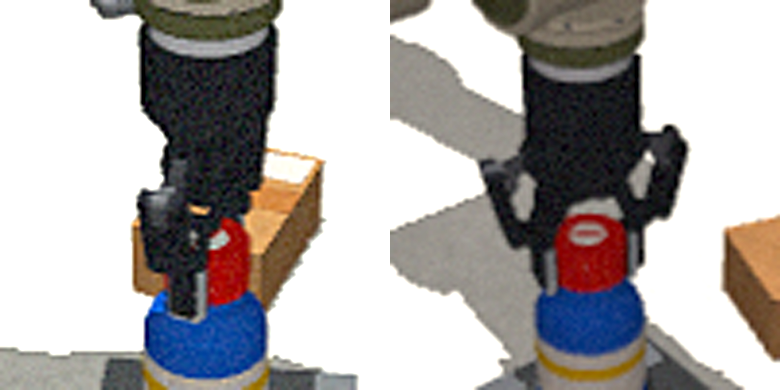

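View pics/w18.png

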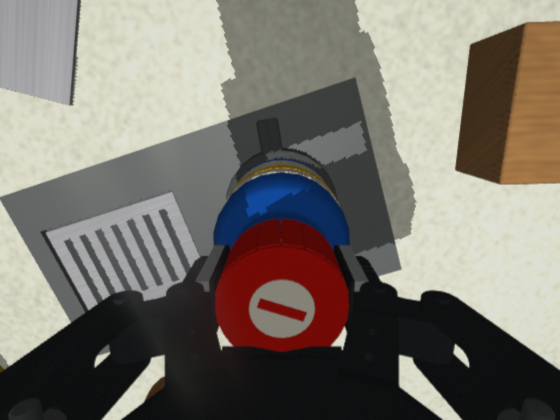

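The cap's mark keeps the same angle to the gripper as before the twist, so it turned about 60° without slipping. I'll lift gently first.

```bash
python3 -m inch '[[[0,0,-0.1],[0,0,0],40],[[0,0,-0.1],[0,0,0],40],[[0,0,-0.1],[0,0,0],40],[[0,0,-0.1],[0,0,0],40],[[0,0,0],[0,0,0],40]]'
```

```text
time_s: 15.95
tool_pos: [553.8, 8.4, 126.0]
tcp_rot: [[-0.867, 0.498, -0.0], [0.498, 0.867, 0.0], [0.0, -0.0, -1.0]]
ft_force: [-0.0, 0.6, 0.2]
grip_width: 0.575
```

It came free with no pull. I'll raise it to 100 mm above the locked height.

```bash
python3 -m inch '[[[0,0,-0.2],[0,0,0],40],[[0,0,-0.3],[0,0,0],40],[[0,0,-0.4],[0,0,0],40],[[0,0,-0.4],[0,0,0],40],[[0,0,-0.4],[0,0,0],40],[[0,0,-0.3],[0,0,0],40],[[0,0,-0.2],[0,0,0],40],[[0,0,-0.08],[0,0,0],40],[[0,0,0],[0,0,0],40],[[0,0,0],[0,0,0],40],[[0,0,0],[0,0,0],40],[[0,0,0],[0,0,0],40]]'; python3 -c "
from cap import *
f=arm.grab_frame('side');g=arm.grab_frame('scene')
for n,F in (('side',f),('scene',g)):
  for t in ['scanner','carton','tape_roll','cap_center','grate_center']:
    for d in arm.trace(t,F)[:3]: print(n,t,d['extent'],round(d['score'],2))
cv2.imwrite('pics/c19s.png',cv2.resize(f['color'][100:420,120:420],None,fx=1.8,fy=1.8));cv2.imwrite('pics/c19g.png',cv2.resize(g['color'][110:340,110:360],None,fx=2.5,fy=2.5))"
```

```text
time_s: 16.95
tool_pos: [553.7, 8.4, 216.4]
tcp_rot: [[-0.867, 0.498, -0.001], [0.498, 0.867, 0.0], [0.001, -0.0, -1.0]]
ft_force: [-0.8, -0.1, -1.5]
grip_width: 0.576
side scanner [242.6, 380.5, 315.9, 414.3] 0.72
side carton [261.7, 186.6, 313.4, 229.8] 0.56
side tape_roll [343.0, 295.9, 386.6, 342.2] 0.59
side cap_center [349.4, 274.3, 361.7, 294.7] 0.78
side cap_center [283.5, 163.2, 298.3, 187.4] 0.61
side grate_center [173.5, 288.7, 218.0, 320.8] 0.89
side grate_center [253.2, 286.0, 304.1, 335.3] 0.87
side grate_center [139.0, 361.2, 220.1, 420.0] 0.8
scene scanner [123.4, 291.6, 168.9, 334.7] 0.56
scene scanner [256.7, 196.7, 264.9, 200.1] 0.47
scene carton [291.8, 189.3, 351.5, 233.6] 0.79
scene tape_roll [232.2, 293.5, 273.3, 337.9] 0.95
scene tape_roll [294.2, 191.4, 351.3, 230.1] 0.34
scene cap_center [280.1, 282.7, 298.7, 301.9] 0.69
scene cap_center [250.7, 163.1, 272.3, 181.2] 0.59
scene grate_center [175.0, 228.4, 201.4, 245.5] 0.86
scene grate_center [191.8, 254.9, 248.2, 288.5] 0.72
scene grate_center [87.6, 254.8, 145.5, 291.3] 0.57
```

View pics/c19s.png

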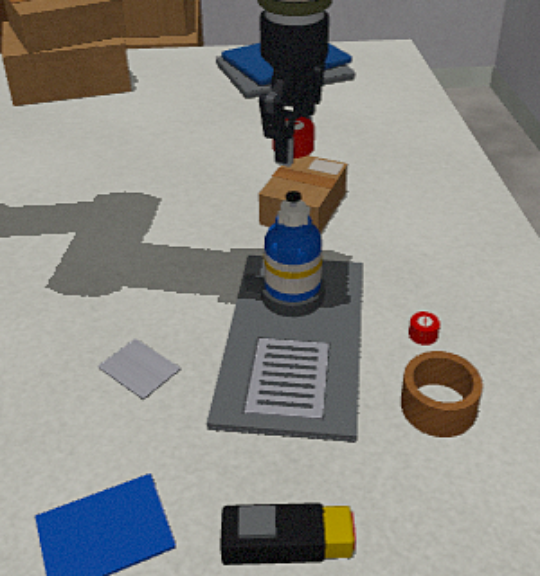

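View pics/c19g.png

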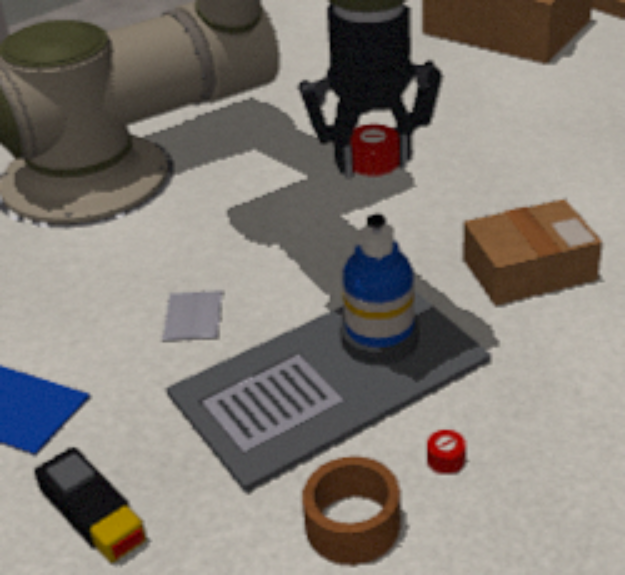

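The cap hangs upright in the gripper about 99 mm above its locked place (scene crop (375,150)). The bare neck is below it at (376,225) and the grate lies flush at (272,402). The tape roll, carton and scanner are where they were. I'm handing in.

```bash
python3 -c "
from rig import arm
s=arm.state();print(s['time_s'],s['grip_width'],abs(s['joint_velocities']).max() if hasattr(s['joint_velocities'],'max') else s['joint_velocities']); print(arm.job_done())"
```

```text
17.55 0.5758313685652118 0.0019645008398847664
the job is handed in; nothing more can be done
None
```

I handed the job in at 17.6 s with the grate seated and the cap off and still in the gripper. The system gave no verdict.

- **Grate:** I pressed the raised end with shut fingers. It sank about 14.5 mm and then stopped firmly, with the wrist force reaching about 31 N. That is above the 20 N called harmless, but below the 40 N and 120 N limits. Both fixed cameras afterwards show it flush in its pocket.
- **Cap:** I gripped it at about 49 mm with 50–55 N and pushed it down about 6.4 mm, reaching about 9–11 N. I then turned it about 60° counter-clockwise, and its mark turned with the gripper. It came off with no pull and was about 99 mm above its locked place and over the bottle's axis when I handed in, with the arm still.
- **Other items:** the tape roll, carton and scanner are where they started, within a few pixels.

One thing disagreed. The fingertips were about 32 mm farther back along the tool than the reported position and `nose_length` imply. The press showed this and the pictures agreed, so I set the finger heights by contact and sight. The fixed cameras also differed from the wrist camera by a few millimetres on the cap; I used the wrist camera, which gave the expected cap height.

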